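# Clean the tamper's tip in the lamp pot and lay it on the rest

## Task

Pick up the wooden tamping rod, dip its thin tip gently about 25 mm deep into the open grey lamp pot and hold it there for two seconds so that the tip is disinfected. Then take it out and lay it gently in both forks of the wire tool rest, either way round, lying level along the rest with its middle about over the rest's middle, and let go. Do not push the pot about, and leave the small knob weight, the roll of labels and the tube rack where they are.

Things in the scene. Friction and masses are not known exactly. Their poses are not given: they have to be found in the camera images.
- tamper_mid (a point): Middle of the wooden tamping rod, 142 mm long, about 30 g, lying on the table (this point 8 mm up). y axis along the rod, from the thick six-sided handle (end at y = -71 mm) to the thin tip (+71 mm). Treat it as one solid taper: 26 mm across at y = -59 mm, 21 mm at -25 mm, 10 mm at the tip. It balances at about y = -20 mm; y = -25 mm is a good place to grip.
- tamper_tip (a point): Centre of the thin tip's end, on the rod's axis, 1 mm inside the end face, 70 mm from tamper_mid; axes as tamper_mid. The tip is about 10 mm thick.
- tamper_butt (a point): Centre of the thick handle end's face, 1 mm inside it, 70 mm from tamper_mid; axes as tamper_mid. Tall grey crates stand behind the work, from about x = 0.58 m on, so come down on the rod from about 0.25 m above the table.
- pot: Lamp pot: a grey open round pot that disinfects tool tips with lamps in its wall; dry and empty. Heavy (0.8 kg) but loose on the table, upright. Origin at the centre of its underside, z up. Outside diameter 76 mm above a foot of 92 mm; a small switch box reaches 57 mm out from the axis on its -x side, up to 19 mm high.
- pot_rim (a point): Centre of the pot's mouth, level with its rim, 60 mm above the table. The opening is 68 mm in diameter, the wall 4 mm thick, the inner floor 52 mm below the rim.
- rest: Wire tool rest, fixed: steel plate 104 (x) by 60 (y) by 6 mm with two upright V forks of 6 mm wire at x = -40 and +40 mm. A tool lies along its x axis in both forks. Origin under its centre, z up. Each V opens upward at 90 degrees and is 38 mm wide at 59 mm height, its ends 48 mm apart at 68 mm. The space between the forks is free above the plate, so fingers fit there.
- rest_top (a point): Middle between the two forks, at the height of the bottom of the Vs (43 mm above the table); axes as rest. The tamping rod's axis comes to lie about 14 mm above this height at its middle.
- weight: Bystander: small pale knob weight, 22 mm wide, 26 mm high, origin under its centre.
- label_roll: Bystander: roll of blank white labels, 68 mm wide, 32 mm high, lying flat, origin under its centre.
- tube_rack: Bystander: pale drilled block 66 by 66 mm with capped tubes standing in it, 102 mm high in all, origin under its centre.
Not all that is in view belongs to the job. What is shaped like the pot but yellow is not meant.

How it is judged:
By the outcome, as a careful person would: the job done as asked, in the order asked, and still so for the second after the job is handed in, with the robot touching nothing.
It also fails if it takes over 53 s, if anything falls off the work surface, if the arm or the gripper's body presses on something with over 40 N, if the wrist force passes 120 N, or if a joint passes its speed limit or range.

## Robot

A 6-joint arm with a two-finger parallel gripper is mounted at the origin on a cart in front of the work surface, level with it; the furniture and walls round the work are solid. World frame = base frame: x ahead of the robot, y to its left, z up, the work surface at z = 0. Lengths are in m, angles in degrees, forces in N, time in s.
With the tool pointing down it reaches from about 0.25 to 0.725 m from the base axis. Payload 9.7 kg.
Tool frame: the origin (TCP) lies at the very end of the fingers, on their centre line; the grasp point (between the pads) lies 19 mm behind it; z points along the fingers, y is the direction in which the jaws open and shut (so a half turn about z gives the same grasp; the last joint's range is limited). The gripper opens to 85 mm and grips with 20 to 120 N. Pads are 22 mm wide; open, the fingers measure 114 mm over their backs; the gripper's body (76 mm by 85 mm) begins 54 mm behind the grasp point. The pads swing forward as they close: fully open they stand 13 mm farther back than shut.
Start: joints at [-76.948, 4.979, 10.078, 95.1, 0, 90], TCP at [0.124, -0.536, 0.231] pointing down, gripper open.
Joint ranges: [-179.16, 179.16], [-48.56, 103.87], [-65.8, 70.77], [-126.05, 130.52], [-82.76, 87.17], [-180, 180]. Speed limits (degrees/s): [127.2, 127.2, 147.25, 180, 180, 180].

## Interface

Orientations are given as [roll, pitch, yaw] about the fixed x, y, z axes, in that order (R = Rz(yaw) Ry(pitch) Rx(roll)).
In Python, from workcell import monitor, eyes, job gives the robot as it stands. The module is installed in compiled form; this text tells all that it offers.
- The arm moves only by the tool drive_tool, never from a script. Its argument "plan" is a list of rows, each a list of 3 entries, a list of its own where there are three numbers: the opening, from 0 (shut) to 1 (fully open), then the shift along the world's x, y, z in m, then the turn about the world's z in degrees. In form: [[gripper, [x, y, z], yaw], ...]. A call has 1 to 10 rows; each row shifts and turns the commanded pose from where the row before left it; what a row does not reach is not made up. A row lasts 1/8 s, in which the tool goes at most 62.5 mm and 10.7 degrees, less where a joint would pass 70% of its speed; a pose out of reach is approached as far as the arm can. A call is refused whole if a number of a shift passes 0.0625 or a number of a turn 10.7, either way. A call with a gripper value outside its range is refused whole. The fingers move at their own pace and stop on an object; "grip_force" is the grip in N (left out, the last holds). Time passes only in rows, so rows that do not move let the fingers close. It gives the time, the measured TCP pose, the force and the opening at its end, in the units of the state.
- monitor.get_obs(): the state, without advancing time (a new reading comes with each control period).
- eyes.camera(name): name is "scene" or "top" or "wrist"; returns (picture, depth): 400x640x3 uint8, red, green, blue; 400x640 float32, m along the optical axis (not along the pixel's ray), 0 where there is no reading.
- eyes.camera_params(name): a dict with "fx", "fy", "cx", "cy" (pixels), "dist_coeffs" ([k1, k2, p1, p2, k3] as OpenCV has them; the pictures are not rectified), "extrinsics" (4x4, takes a point from world to camera coordinates); the wrist camera has in their place "mount" (4x4, takes a point from camera to tool coordinates, whose origin is the TCP and whose axes are the flange's). Camera axes: x right, y down, z forward; pixel columns grow to the right and rows downward; lengths in m; the calibration is good to about 2 mm. A picture is of the moment at which its call begins: read the wrist's pose just before it. camera_params takes no time and is no camera call.
- job.job_done(): hands the job in, once; it reports no verdict.
The state is a dict: "time": time; "q": joint angles; "qd": joint speeds; "joint_efforts": joint torques, N m; "ee_pos": TCP position; "tcp_rot": TCP orientation; "wrist_force": force on the tool from outside, world axes, zero at the start; "torque": the same for the moment, N m; "opening": finger opening in m.
Only numpy, scipy, OpenCV 4.12 (cv2) and the standard library are available. Lean on these libraries where they do the work, as an engineer would, in place of code of your own. Each camera call takes 0.05 s, during which the arm holds its last target.

## Working session

There is one attempt and no reset: what is moved stays moved. The work goes in short steps, Python scripts to look and compute and a tool call to move; the robot and the scene stay as the last step left them, time stands still between calls to the robot, and variables do not carry over. Pictures are saved under pics/ and viewed, and the job is handed in when it is done.

Besides the shell and the picture viewer there is one more tool, called after "Call:" as name(argument=value, ...), one argument or row to a line, values as JSON. drive_tool: Moves the arm, as the interface text tells. Its arguments: {"type":"object","properties":{"plan":{"type":"array","items":{"type":"array"}},"grip_force":{"type":"number"}},"required":["plan"]}

```bash
mkdir -p pics; ls; cat > h.py <<'E'
import numpy as np, cv2
from workcell import monitor, eyes, job
from scipy.spatial.transform import Rotation as R
def K(p): return np.array([[p['fx'],0,p['cx']],[0,p['fy'],p['cy']],[0,0,1.]])
def T_cw(name,obs=None):
    p=eyes.camera_params(name)
    if name=='wrist':
        T=np.eye(4);T[:3,:3]=R.from_euler('xyz',obs['tcp_rot'],degrees=True).as_matrix();T[:3,3]=obs['ee_pos']
        return T@np.array(p['mount'])
    return np.linalg.inv(np.array(p['extrinsics']))
def cloud(name,depth,obs=None):
    p=eyes.camera_params(name);h,w=depth.shape
    u,v=np.meshgrid(np.arange(w,dtype=np.float64),np.arange(h,dtype=np.float64))
    n=cv2.undistortPoints(np.stack([u,v],-1).reshape(-1,1,2),K(p),np.array(p['dist_coeffs'],float)).reshape(h,w,2)
    P=np.concatenate([n*depth[...,None],depth[...,None]],-1)
    T=T_cw(name,obs)
    W=P@T[:3,:3].T+T[:3,3]; W[depth<=0]=np.nan
    return W
def snap(name,tag):
    o=monitor.get_obs()
    im,d=eyes.camera(name)
    cv2.imwrite(f'pics/{tag}.png',im[...,::-1]); np.savez(f'{tag}.npz',im=im,d=d,W=cloud(name,d,o))
    return im,d,cloud(name,d,o)
E
python3 - <<'E'
from h import *
o=monitor.get_obs(); print(o)
for n in ['scene','top','wrist']:
    print(n,eyes.camera_params(n)); snap(n,n+'0')
E
```

```text
pics
{'time': 0.0, 'q': array([-7.69480575e+01,  5.01147170e+00,  1.00348667e+01,  9.50993283e+01,
       -7.18299960e-05,  9.00000587e+01]), 'qd': array([-0.02787866,  0.07977721,  0.01150762, -0.02530844, -0.05661268,
       -0.0309074 ]), 'joint_efforts': array([-1.20888686e-03, -5.20382452e+01,  4.64809656e+01,  1.58499100e-02,
       -2.31670047e-04, -1.49724201e-05]), 'ee_pos': array([ 0.12415776, -0.53557231,  0.2305832 ]), 'tcp_rot': array([-1.79924067e+02,  7.19077500e-05,  1.30518839e+01]), 'wrist_force': array([-0.06680582, -0.16150945, -0.60676317]), 'torque': array([-0.00272124, -0.00995734,  0.04497193]), 'opening': 0.08554453910067346}
scene {'fx': 448.6801149756333, 'fy': 448.6801149756333, 'cx': 322.5022399200361, 'cy': 199.0256971986398, 'dist_coeffs': array([-0.10617949,  0.        ,  0.        ,  0.        ,  0.        ]), 'extrinsics': array([[-0.78041578, -0.62524765,  0.00407309,  0.41864668],
       [-0.45600968,  0.56469683, -0.68787547,  0.19848908],
       [ 0.42779246, -0.53868624, -0.7258173 ,  1.50663189],
       [ 0.        ,  0.        ,  0.        ,  
[... 414 characters left out ...]
e-01,  6.12984234e-04, -9.85712241e-01,
         1.83937996e+00],
       [ 0.00000000e+00,  0.00000000e+00,  0.00000000e+00,
         1.00000000e+00]])}
wrist {'fx': 321.6815232519474, 'fy': 321.6815232519474, 'cx': 317.9209752108611, 'cy': 195.40760026329352, 'dist_coeffs': array([-0.02585436,  0.        ,  0.        ,  0.        ,  0.        ]), 'mount': array([[-3.36715842e-04, -9.57513086e-01, -2.88389628e-01,
         7.21796621e-02],
       [ 9.99999858e-01, -4.41788844e-04,  2.99257659e-04,
         4.04140700e-04],
       [-4.13950445e-04, -2.88389486e-01,  9.57513098e-01,
        -1.42391598e-01],
       [ 0.00000000e+00,  0.00000000e+00,  0.00000000e+00,
         1.00000000e+00]])}
```

View pics/scene0.png

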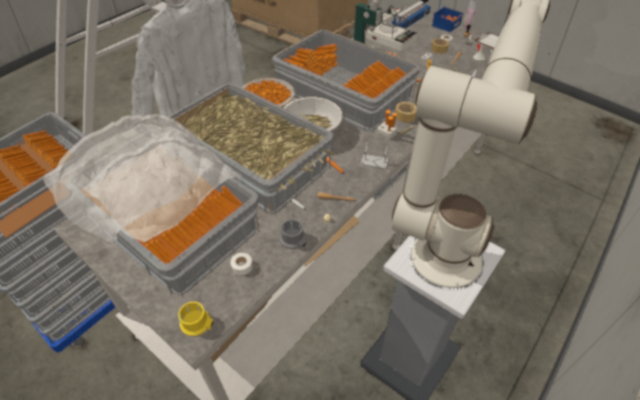

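View pics/top0.png

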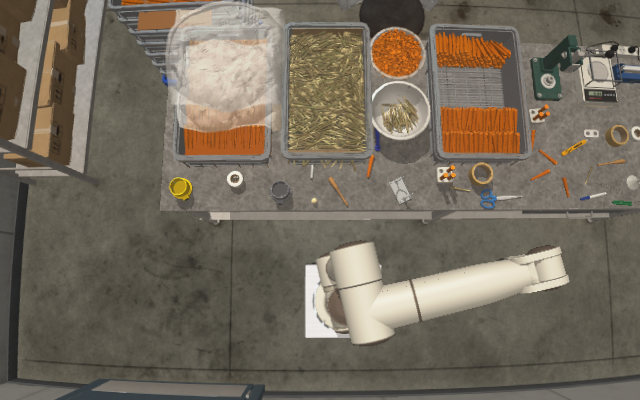

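View pics/wrist0.png

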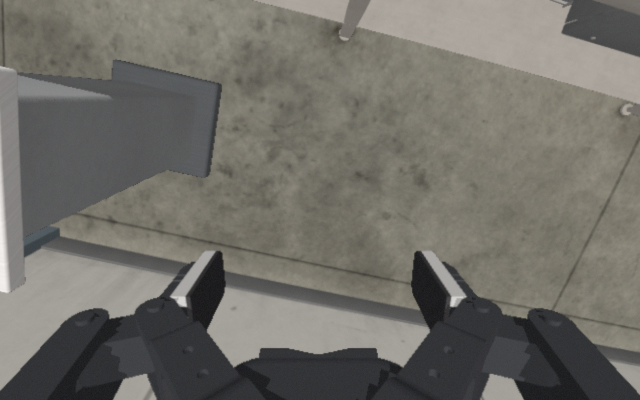

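The top view shows the rod at about (338,190), grey pot (280,189), rest (400,192), weight (313,201), labels (234,178), tube rack (446,173) and the yellow decoy (180,187).

```bash
python3 - <<'E'
from h import *
a=np.load('top0.npz');im=a['im'];W=a['W']
c=cv2.resize(im[140:225,215:475],None,fx=3,fy=3,interpolation=cv2.INTER_CUBIC);cv2.imwrite('pics/top0c.png',c[...,::-1])
for n,(u,v) in dict(rod=(338,190),tip=(331,180),butt=(345,203),pot=(280,189),rest=(400,192),wt=(313,201),lab=(234,178),rack=(446,173)).items(): print(n,W[v,u].round(3))
b=np.load('scene0.npz')
c=cv2.resize(b['im'][120:280,220:430],None,fx=3.6,fy=3.6,interpolation=cv2.INTER_CUBIC);cv2.imwrite('pics/scene0c.png',c[...,::-1])
E
```

```text
rod [0.465 0.019 0.011]
tip [0.505 0.049 0.025]
butt [ 0.409 -0.011  0.007]
pot [0.471 0.267 0.006]
rest [ 0.456 -0.247  0.009]
wt [0.414 0.125 0.033]
lab [0.52  0.467 0.005]
rack [ 0.518 -0.424  0.103]
```

View pics/top0c.png

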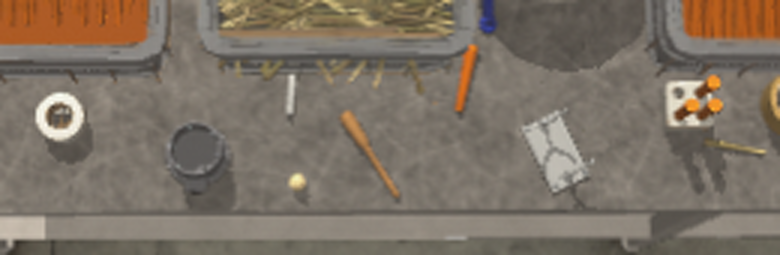

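View pics/scene0c.png

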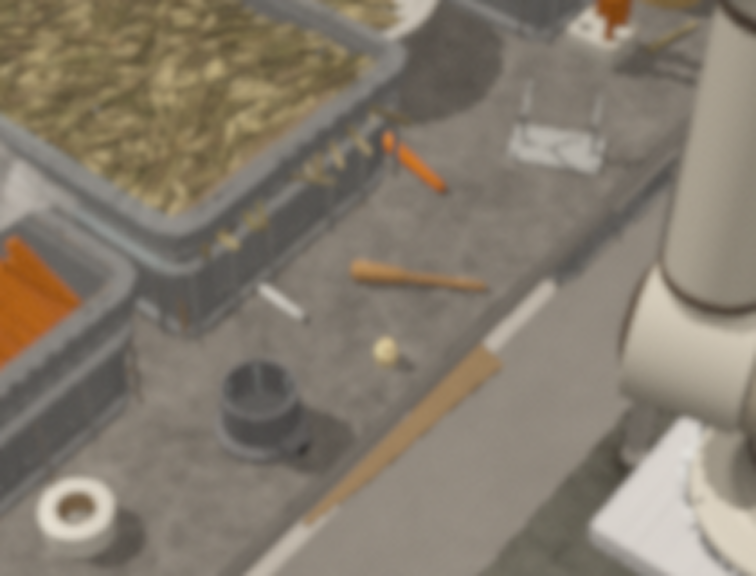

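Call:
drive_tool(
  plan=[
    [1,[0.02,0.04,0.01],0],
    [1,[0.03,0.05,0.01],2],
    [1,[0.03,0.05,0.01],2],
    [1,[0.03,0.05,0.01],2],
    [1,[0.03,0.05,0.01],2],
    [1,[0.03,0.05,0.01],2],
    [1,[0.03,0.05,0.01],2],
    [1,[0.03,0.05,0.01],2],
    [1,[0.03,0.05,0.01],0],
    [1,[0.02,0.03,0.0],0],
  ],
)

```text
time: 1.4
ee_pos: [0.4051, -0.0635, 0.3218]
tcp_rot: [180.0, -0.0, 27.2]
wrist_force: [1.1, -1.1, -0.0]
opening: 0.0849
```

```bash
python3 - <<'E'
from h import *
o=monitor.get_obs(); print(o['time'],o['ee_pos'],o['tcp_rot'],o['q'])
snap('wrist','w1')
o=monitor.get_obs(); print(o['time'],o['ee_pos'],o['tcp_rot'],o['q'])
E
```

```text
1.4 [ 0.40513093 -0.06353263  0.32179043] [ 1.79973476e+02 -4.64790627e-02  2.71717888e+01] [-8.91666727e+00 -1.08108599e+01  5.27639306e+00  1.06034069e+02
  5.94327279e-03  1.43911557e+02]
1.45 [ 0.40659245 -0.06171845  0.32086426] [-1.79937632e+02 -5.55869772e-02  2.72020104e+01] [-8.68888614e+00 -1.06595251e+01  5.29489345e+00  1.05945948e+02
  8.31139306e-02  1.44109079e+02]
```

View pics/w1.png

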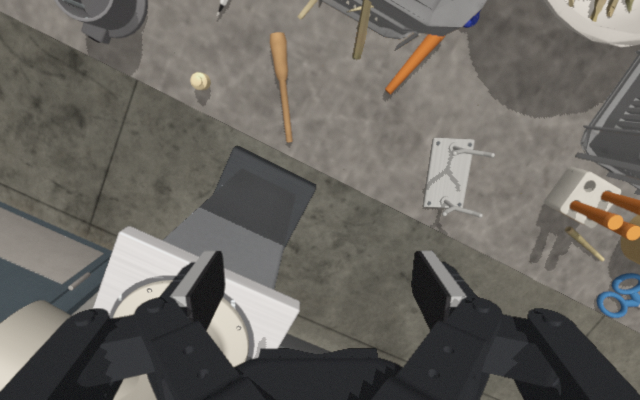

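The wrist view shows the rod from the handle (278,40) to the tip (290,140), the rest at (450,175), the weight at (200,80) and the pot cut off at (100,15). I'll measure from this view's depth, plus the top camera.

```bash
cat > m.py <<'E'
from h import *
def rod(im,W,cx=(0.38,0.58),cy=(-0.07,0.11)):
    hsv=cv2.cvtColor(im,cv2.COLOR_RGB2HSV)
    m=(hsv[...,0]>8)&(hsv[...,0]<22)&(hsv[...,1]>90)&(W[...,0]>cx[0])&(W[...,0]<cx[1])&(W[...,1]>cy[0])&(W[...,1]<cy[1])&(W[...,2]<0.2)
    n,l,s,c=cv2.connectedComponentsWithStats(m.astype(np.uint8))
    out=[]
    for k in range(1,n):
        if s[k,4]>150: out.append((s[k],W[l==k]))
    return out
E
python3 - <<'E'
from m import *
for t in ['w1','top0','scene0']:
    a=np.load(t+'.npz')
    for s,P in rod(a['im'],a['W']):
        c=P[:,:2].mean(0);u,sv,vt=np.linalg.svd(P[:,:2]-c,full_matrices=False);d=vt[0]*np.sign(vt[0,0]) # towards handle +x
        t_=(P[:,:2]-c)@d
        ends=[c+d*np.percentile(t_,q) for q in (0.5,99.5)]
        print(t,s,'tip',ends[0].round(4),'butt',ends[1].round(4),'len',np.ptp(np.percentile(t_,[.5,99.5])).round(4),'yaw',np.degrees(np.arctan2(d[1],d[0])).round(1))
        for lo in np.arange(t_.min(),t_.max(),.02):
            q=(t_>=lo)&(t_<lo+.02);nn=(P[q][:,:2]-c)@np.array([-d[1],d[0]]); print('  ',lo.round(3),np.percentile(P[q,2],[5,50,95]).round(3),np.percentile(nn,[2,98]).round(4))
a=np.load('w1.npz');W=a['W']
for n,(u,v) in dict(table=(350,80),plate=(445,180),plate2=(435,160),wt=(199,80),tbl2=(240,90)).items(): print(n,W[v,u].round(4))
E
```

```text
w1 [ 270   32   22  110 1019] tip [ 0.401 -0.02 ] butt [0.517 0.052] len 0.1365 yaw 31.8
   -0.086 [0.006 0.009 0.01 ] [-0.0037  0.0038]
   -0.066 [0.006 0.01  0.012] [-0.0036  0.0042]
   -0.046 [0.005 0.011 0.012] [-0.0037  0.0051]
   -0.026 [0.005 0.012 0.013] [-0.0035  0.0054]
   -0.006 [0.011 0.016 0.018] [-0.0075  0.0077]
   0.014 [0.014 0.018 0.021] [-0.0084  0.009 ]
   0.034 [0.016 0.02  0.022] [-0.009   0.0096]
table [nan nan nan]
plate [ 0.4534 -0.2495  0.0063]
plate2 [ 0.4717 -0.2201  0.0061]
wt [0.4208 0.1164 0.0267]
tbl2 [0.4313 0.0698 0.0007]
```

Call:
drive_tool(
  plan=[
    [1,[0.0,0.025,0],10],
    [1,[0.0,0.03,0],10],
    [1,[0.0,0.03,0],10],
    [1,[0.0,0.03,0],10],
    [1,[0.0,0.03,0],10],
    [1,[0.0,0.03,0],10],
    [1,[0.0,0.02,0],10],
    [1,[0,0.01,0],10],
    [1,[0,0,0],10],
  ],
)

```text
time: 2.58
ee_pos: [0.4041, 0.1398, 0.3209]
tcp_rot: [-180.0, -0.0, 117.4]
wrist_force: [-0.1, 0.0, -0.3]
opening: 0.0855
```

```bash
python3 - <<'E'
from m import *
o=monitor.get_obs(); print(o['time'],o['ee_pos'],o['tcp_rot'],o['qd'])
snap('wrist','w2')
E
```

```text
2.575 [0.40409611 0.13983597 0.32092181] [-1.79959510e+02 -8.73499646e-03  1.17448689e+02] [ -0.72701008  -0.27856008  -0.12574615   0.11736764  -0.16922671
 -79.85800311]
```

View pics/w2.png

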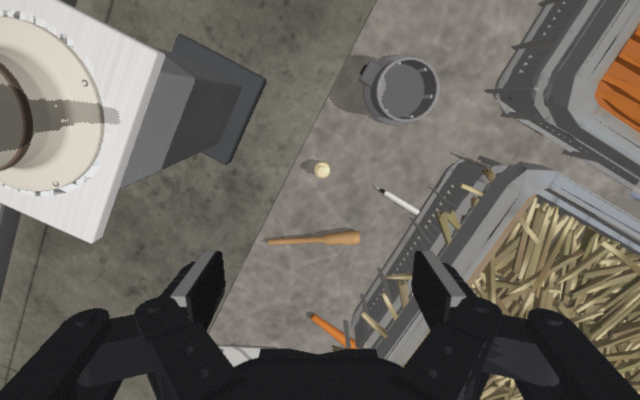

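The pot's rim is centred near (407,88), the weight is at (321,170), and the rod runs from the tip (268,241) to the butt (360,238).

```bash
python3 - <<'E'
from m import *
a=np.load('w2.npz');im,W=a['im'],a['W']
for s,P in rod(im,W):
    if s[4]<300: continue
    c=P[:,:2].mean(0);u,sv,vt=np.linalg.svd(P[:,:2]-c,full_matrices=False);d=vt[0]*np.sign(vt[0,0])
    t_=(P[:,:2]-c)@d
    print(s,(c+d*t_.min()).round(4),(c+d*t_.max()).round(4),np.ptp(t_).round(4),np.degrees(np.arctan2(d[1],d[0])).round(1),P[:,2].min().round(4),P[:,2].max().round(4))
# pot rim
m=(W[...,2]>0.054)&(W[...,2]<0.068)&(abs(W[...,0]-.48)<.1)&(abs(W[...,1]-.267)<.07)
P=W[m]; print(len(P),P.min(0).round(4),P.max(0).round(4),np.median(P[:,2]))
from scipy.optimize import least_squares
f=lambda p:np.hypot(P[:,0]-p[0],P[:,1]-p[1])-p[2]
r=least_squares(f,[.47,.267,.036],loss='soft_l1',f_scale=.002);print('rim',r.x.round(4),np.abs(r.fun).mean())
# top cam check
b=np.load('top0.npz')['W'];m=(b[...,2]>0.05)&(b[...,2]<0.075)&(abs(b[...,0]-.48)<.1)&(abs(b[...,1]-.267)<.07);Q=b[m];print('top',len(Q),Q.mean(0).round(4))
# floor and switch box
m=(abs(W[...,0]-.48)<.12)&(abs(W[...,1]-.267)<.09)
for lo,hi in((.004,.012),(.012,.022),(.022,.05)):
    q=m&(W[...,2]>lo)&(W[...,2]<hi);print(lo,q.sum(),W[q].min(0).round(3),W[q].max(0).round(3))
# rest from w1
W=np.load('w1.npz')['W']
m=(abs(W[...,0]-.456)<.1)&(abs(W[...,1]+.247)<.09)
q=m&(W[...,2]>.004)&(W[...,2]<.009);P=W[q];print('plate',len(P))
rect=cv2.minAreaRect((P[:,:2]*1000).astype(np.float32));print(rect)
q=m&(W[...,2]>.012)&(W[...,2]<.08);P=W[q];print('wire',len(P));print(P[np.argsort(P[:,2])][::4].round(3))
E
```

```text
[268 231  92  14 727] [ 0.3987 -0.02  ] [0.5172 0.057 ] 0.1413 33.1 0.0004 0.0236
881 [0.4213 0.2251 0.054 ] [0.5798 0.3369 0.068 ] 0.05944636906067219
rim [0.4599 0.2628 0.0361] 0.012828708449775506
top 74 [0.4683 0.2663 0.0603]
0.004 2265 [0.402 0.181 0.004] [0.596 0.35  0.012]
0.012 1147 [0.403 0.177 0.012] [0.6   0.357 0.022]
0.022 1522 [0.421 0.177 0.022] [0.6   0.357 0.05 ]
plate 2490
((463.5315246582031, -249.11099243164062), (104.06196594238281, 61.2200813293457), 24.734577178955078)
wire 466
[[ 0.429 -0.27   0.012]
 [ 0.497 -0.233  0.013]
 [ 0.501 -0.23   0.014]
 [ 0.426 -0.263  0.016]
 [ 0.428 -0.263  0.018]
 [ 0.425 -0.264  0.019]
 [ 0.499 -0.23   0.02 ]
 [ 0.5   -0.23   0.022]
 [ 0.427 -0.263  0.023]
 [ 0.425 -0.263  0.025]
 [ 0.501 -0.231  0.025]
 [ 0.499 -0.231  0.028]
 [ 0.43  -0.265  0.029]
 [ 0.5   -0.23   0.03 ]
 [ 0.425 -0.264  0.032]
 [ 0.428 -0.264  0.035]
 [ 0.427 -0.264  0.037]
 [ 0.503 -0.232  0.039]
 [ 0.428 -0.263  0.042]
 [ 0.503 -0.235  0.043]
 [ 0.426 -0.267  0.044]
 [ 0.5   -0.235  0.044]
 [ 0.431 -0.269  0.045]
 [ 0.432 -0.271  0.045]
 [ 0.499 -0.237  0
[... 1514 characters left out ...]
64]
 [ 0.42  -0.245  0.065]
 [ 0.507 -0.249  0.065]
 [ 0.508 -0.25   0.065]
 [ 0.509 -0.249  0.066]
 [ 0.433 -0.286  0.066]
 [ 0.507 -0.25   0.066]
 [ 0.509 -0.25   0.067]
 [ 0.51  -0.251  0.067]
 [ 0.436 -0.284  0.067]
 [ 0.492 -0.21   0.068]
 [ 0.508 -0.252  0.068]
 [ 0.512 -0.253  0.068]
 [ 0.492 -0.211  0.068]
 [ 0.435 -0.286  0.068]
 [ 0.419 -0.244  0.069]
 [ 0.437 -0.284  0.069]
 [ 0.419 -0.246  0.069]
 [ 0.435 -0.29   0.069]
 [ 0.509 -0.253  0.07 ]
 [ 0.415 -0.244  0.07 ]
 [ 0.417 -0.242  0.07 ]
 [ 0.512 -0.255  0.07 ]
 [ 0.436 -0.284  0.07 ]
 [ 0.415 -0.243  0.07 ]
 [ 0.488 -0.212  0.07 ]
 [ 0.491 -0.209  0.071]
 [ 0.492 -0.211  0.071]
 [ 0.436 -0.287  0.071]
 [ 0.488 -0.21   0.072]]
```

Call:
drive_tool(
  plan=[
    [1,[0.007,-0.011,-0.007],9.5],
    [1,[0.007,-0.011,-0.007],9.5],
    [1,[0.007,-0.011,-0.007],9.5],
    [1,[0.007,-0.011,-0.007],9.5],
    [1,[0.007,-0.011,-0.007],9.5],
    [1,[0.007,-0.011,-0.007],9.5],
    [1,[0.007,-0.011,-0.007],9.5],
    [1,[0.007,-0.011,-0.007],9.5],
    [1,[0.007,-0.012,-0.007],9.5],
    [1,[0.008,-0.011,-0.008],10],
  ],
)

```text
time: 3.88
ee_pos: [0.4753, 0.0276, 0.2499]
tcp_rot: [180.0, -0.0, -147.3]
wrist_force: [0.0, 0.8, -0.1]
opening: 0.0855
```

```bash
python3 - <<'E'
from m import *
a=np.load('w2.npz');W=a['W']
from scipy.optimize import least_squares
m=(W[...,2]>0.056)&(W[...,2]<0.066)&(np.hypot(W[...,0]-.468,W[...,1]-.266)<.05)
P=W[m]; f=lambda p:np.hypot(P[:,0]-p[0],P[:,1]-p[1])-p[2]
r=least_squares(f,[.47,.267,.036],loss='soft_l1',f_scale=.002);print('rim',r.x.round(4),np.abs(r.fun).mean(),len(P))
e,_=cv2.minEnclosingCircle((P[:,:2]*1000).astype(np.float32)),0;print(e)
snap('wrist','w3'); o=monitor.get_obs(); print(o['time'],o['ee_pos'],o['tcp_rot'])
o=monitor.get_obs(); snap('wrist','w4'); print(o['time'],o['ee_pos'],o['tcp_rot'])
a=np.load('w4.npz');im,W=a['im'],a['W']
for s,P in rod(im,W):
    if s[4]<300: continue
    c=P[:,:2].mean(0);u,sv,vt=np.linalg.svd(P[:,:2]-c,full_matrices=False);d=vt[0]*np.sign(vt[0,0])
    t_=(P[:,:2]-c)@d
    print(s,(c+d*t_.min()).round(4),(c+d*t_.max()).round(4),np.ptp(t_).round(4),np.degrees(np.arctan2(d[1],d[0])).round(1),P[:,2].min().round(4),P[:,2].max().round(4))
    nrm=np.array([-d[1],d[0]])
    for lo in np.arange(t_.min(),t_.max(),.015):
        q=(t_>=lo)&(t_<lo+.015);nn=(P[q][:,:2]-c)@nrm; print('  ',lo.round(3),np.percentile(P[q,2],[5,50,98]).round(3),np.percentile(nn,[2,98]).round(4))
E
```

```text
rim [0.4592 0.2626 0.0357] 0.001082580466743942 721
((459.2941589355469, 263.0653076171875), 38.21708297729492)
3.925 [0.47578979 0.02671661 0.24863653] [ 1.79985334e+02 -8.66348857e-02 -1.46810324e+02]
3.925 [0.47578979 0.02671661 0.24863653] [ 1.79985334e+02 -8.66348857e-02 -1.46810324e+02]
[ 310   85   17  121 1203] [ 0.3993 -0.0208] [0.517  0.0529] 0.1388 32.1 -0.0018 0.0237
   -0.08 [0.006 0.008 0.01 ] [-0.0041  0.0038]
   -0.065 [0.001 0.01  0.011] [-0.0041  0.0042]
   -0.05 [0.008 0.01  0.012] [-0.0038  0.0034]
   -0.035 [0.009 0.011 0.013] [-0.0035  0.0037]
   -0.02 [0.004 0.012 0.013] [-0.0033  0.0041]
   -0.005 [0.007 0.013 0.017] [-0.0063  0.0062]
   0.01 [0.013 0.017 0.02 ] [-0.0074  0.0085]
   0.025 [0.013 0.018 0.021] [-0.0084  0.0087]
   0.04 [0.016 0.02  0.023] [-0.0094  0.009 ]
   0.055 [0.015 0.02  0.022] [-0.008   0.0079]
```

View pics/w4.png

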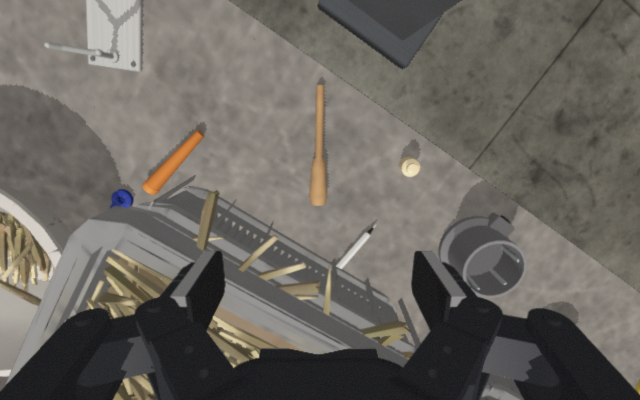

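The rod lies centred between the fingers, handle end near the crate (butt at (318,205)), tip towards the robot (320,80); weight at (410,168). I'll go down on the rod now.

Call:
drive_tool(
  plan=[
    [0.7,[0,-0.001,-0.04],-0.3],
    [0.6,[0,0,-0.05],0],
    [0.6,[0,0,-0.05],0],
    [0.6,[0,0,-0.045],0],
    [0.6,[0,0,-0.03],0],
    [0.6,[0,0,-0.015],0],
    [0.6,[0,0,-0.01],0],
    [0.6,[0,0,-0.003],0],
    [0.6,[0,0,0],0],
  ],
  grip_force=25,
)

```text
time: 5.1
ee_pos: [0.4757, 0.0273, 0.008]
tcp_rot: [-180.0, 0.1, -147.8]
wrist_force: [0.4, 0.1, 0.1]
opening: 0.0512
```

```bash
python3 - <<'E'
from m import *
o=monitor.get_obs(); print(o['time'],o['ee_pos'],o['tcp_rot'],o['wrist_force'],o['opening'])
snap('wrist','w5')
E
```

```text
5.1 [0.47569711 0.02725888 0.00802774] [-1.79971035e+02  5.21221023e-02 -1.47787927e+02] [0.35870785 0.13392354 0.07511811] 0.051211999730940184
```

View pics/w5.png

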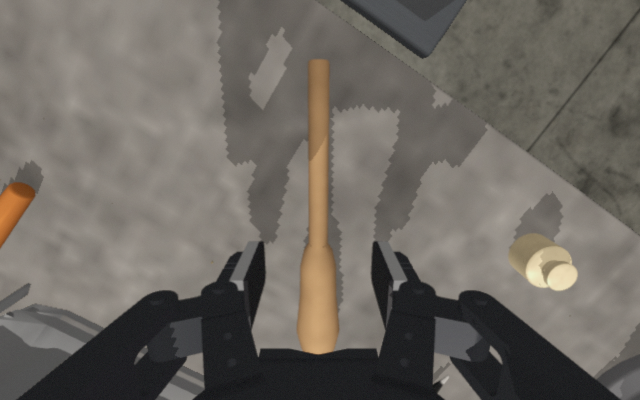

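The fingers straddle the front of the handle (shoulder at about (318,248)). Closing now.

Call:
drive_tool(
  plan=[
    [0.45,[0,0,-0.002],0],
    [0.3,[0,0,-0.002],0],
    [0.1,[0,0,0],0],
    [0,[0,0,0],0],
    [0,[0,0,0],0],
    [0,[0,0,0],0],
    [0,[0,0,0],0],
  ],
)

```text
time: 6.02
ee_pos: [0.4752, 0.0272, 0.0033]
tcp_rot: [-180.0, 0.0, -147.7]
wrist_force: [0.0, -1.4, 0.4]
opening: 0.0195
```

```bash
python3 - <<'E'
from m import *
o=monitor.get_obs(); print(o['time'],o['ee_pos'],o['tcp_rot'],o['wrist_force'],o['opening'])
snap('wrist','w6')
E
```

```text
6.025 [0.47523344 0.0271982  0.00331721] [-1.79996920e+02  2.23672319e-03 -1.47749671e+02] [ 0.0311413  -1.38188765  0.36423595] 0.019543510759500785
```

View pics/w6.png

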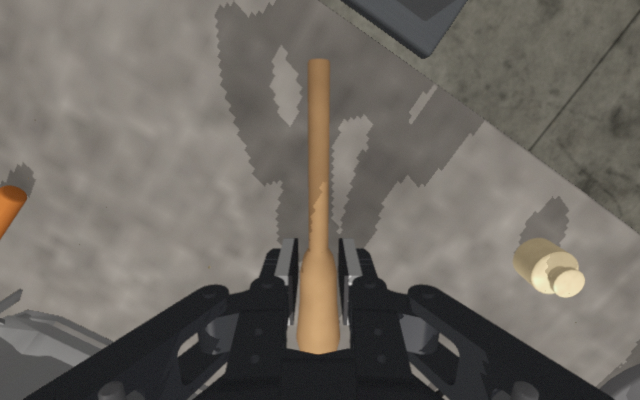

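Call:
drive_tool(
  plan=[
    [0,[0,0,0.01],0],
    [0,[0,0,0.03],0],
    [0,[0,0,0.05],0],
    [0,[0,0,0.05],0],
    [0,[0,0,0.01],0],
    [0,[-0.006,-0.02,0],-9],
    [0,[-0.007,-0.025,0],-10],
    [0,[-0.007,-0.025,0],-10],
    [0,[-0.007,-0.025,0],-10],
    [0,[-0.007,-0.025,0],-10],
  ],
)

```text
time: 7.32
ee_pos: [0.4406, -0.0935, 0.1528]
tcp_rot: [-180.0, -0.1, 162.9]
wrist_force: [-0.3, -0.2, -0.8]
opening: 0.0197
```

Call:
drive_tool(
  plan=[
    [0,[-0.007,-0.025,0],-10],
    [0,[-0.007,-0.025,0],-10],
    [0,[-0.007,-0.025,0],-10],
    [0,[-0.007,-0.025,0],-10],
    [0,[-0.006,-0.0265,0],-8.8],
    [0,[0,0,-0.02],0],
    [0,[0,0,-0.03],0],
    [0,[0,0,-0.013],0],
    [0,[0,0,0],0],
  ],
)

```text
time: 8.45
ee_pos: [0.4067, -0.2189, 0.0896]
tcp_rot: [-179.9, -0.1, 114.5]
wrist_force: [-0.8, 0.9, -0.7]
opening: 0.0197
```

```bash
python3 - <<'E'
from m import *
o=monitor.get_obs(); print(o['time'],o['ee_pos'],o['tcp_rot'],o['wrist_force'],o['opening'])
snap('wrist','w7');snap('scene','s7')
b=np.load('s7.npz')
c=cv2.resize(b['im'][60:240,280:460],None,fx=3.3,fy=3.3,interpolation=cv2.INTER_CUBIC);cv2.imwrite('pics/s7c.png',c[...,::-1])
E
```

```text
8.45 [ 0.40667157 -0.21893265  0.08959103] [-1.79936669e+02 -8.23692526e-02  1.14459898e+02] [-0.79363964  0.86752405 -0.65424194] 0.019707095834269443
```

View pics/w7.png

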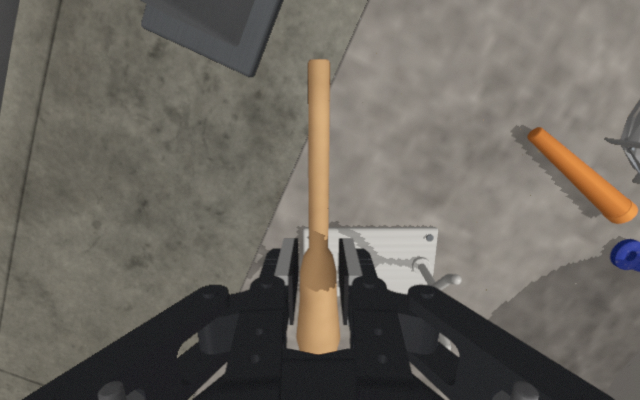

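View pics/s7c.png

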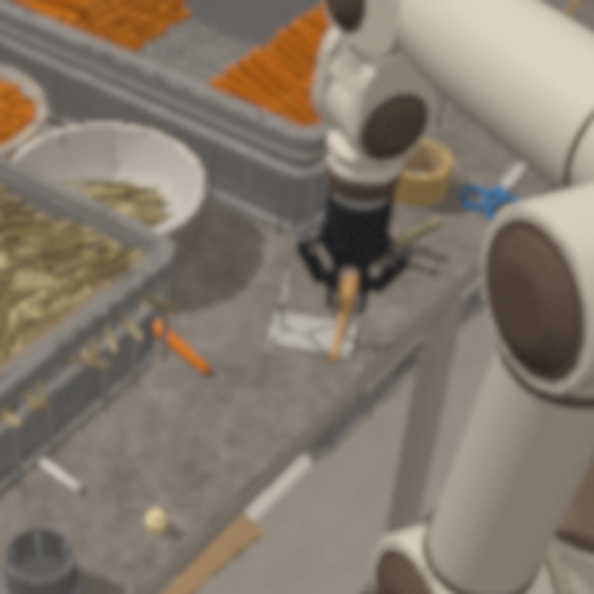

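The rod is held firmly, tip ahead at (318,65), with the fork under the handle. I'll lower slowly, so that the fork end pushes the handle up and tilts the tip down in the grip.

Call:
drive_tool(
  plan=[
    [0,[0,0,-0.004],0],
    [0,[0,0,-0.004],0],
    [0,[0,0,-0.004],0],
    [0,[0,0,-0.004],0],
    [0,[0,0,-0.002],0],
    [0,[0,0,-0.002],0],
    [0,[0,0,0],0],
  ],
  grip_force=20,
)

```text
time: 9.43
ee_pos: [0.4071, -0.2188, 0.0708]
tcp_rot: [180.0, -0.0, 114.5]
wrist_force: [-3.4, 4.9, 7.0]
opening: 0.0195
```

```bash
python3 - <<'E'
from m import *
o=monitor.get_obs(); print(o['time'],o['ee_pos'],o['tcp_rot'],o['wrist_force'],o['torque'],o['opening'])
E
```

```text
9.425 [ 0.40706586 -0.21881709  0.07082925] [ 1.79974075e+02 -4.15227354e-02  1.14464321e+02] [-3.3809968   4.88076481  6.99949793] [ 0.81470702  0.65005012 -0.06889746] 0.019459818898520952
```

Call:
drive_tool(
  plan=[
    [0,[0,0,-0.002],0],
    [0,[0,0,-0.002],0],
    [0,[0,0,-0.001],0],
    [0,[0,0,0],0],
  ],
)

```text
time: 9.93
ee_pos: [0.4067, -0.2184, 0.0657]
tcp_rot: [180.0, -0.1, 114.5]
wrist_force: [-3.9, 7.3, 8.4]
opening: 0.0192
```

```bash
python3 - <<'E'
from m import *
o=monitor.get_obs(); print(o['time'],o['ee_pos'],o['tcp_rot'],o['wrist_force'],o['torque'],o['opening'])
snap('wrist','w8')
E
```

```text
9.925 [ 0.40666627 -0.2183655   0.06567847] [ 1.79996970e+02 -1.11625390e-01  1.14471825e+02] [-3.89535989  7.26435754  8.43732549] [1.29553924 0.95712499 0.00704399] 0.019201018675367058
```

View pics/w8.png

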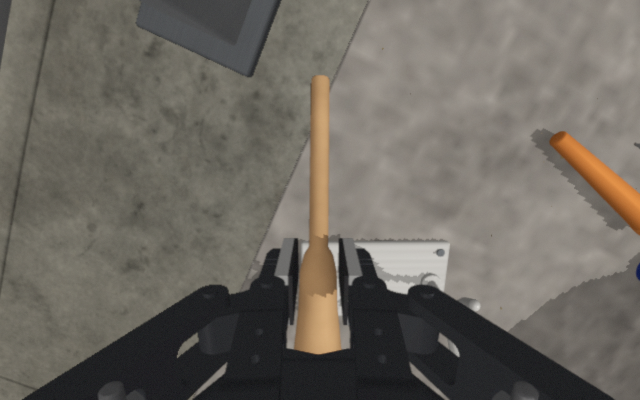

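The tip has moved from row 60 to row 77, so the rod is turning in the grip. I'll measure the tilt from depth.

```bash
cat > tilt.py <<'E'
from m import *
def tilt(tag,o):
    a=np.load(tag+'.npz');im,W=a['im'],a['W']
    Rm=R.from_euler('xyz',o['tcp_rot'],degrees=True).as_matrix()
    L=(W-o['ee_pos'])@Rm     # tool coords
    hsv=cv2.cvtColor(im,cv2.COLOR_RGB2HSV)
    m=(hsv[...,0]>8)&(hsv[...,0]<22)&(hsv[...,1]>80)&(abs(L[...,1])<.03)&(L[...,0]>-.06)&(L[...,0]<.12)&(L[...,2]>-.07)&(L[...,2]<.15)
    P=L[m]
    q=P[P[:,0]>.014]  # thin part
    A=np.polyfit(q[:,0],q[:,2],1)
    th=np.degrees(np.arctan(A[0]))
    # tip: max extent
    i=q[:,0]>np.percentile(q[:,0],97)
    tip=np.array([np.percentile(q[:,0],99),np.median(q[i,1]),np.polyval(A,np.percentile(q[:,0],99))])
    print(tag,'n',len(P),'slope of top surface deg',th.round(1),'x range',P[:,0].min().round(3),P[:,0].max().round(3),'tip top (tool)',tip.round(4),'world',(Rm@tip+o['ee_pos']).round(4),'lateral',np.median(q[:,1]).round(4))
    return th,tip
E
python3 - <<'E'
from tilt import *
o=monitor.get_obs(); tilt('w8',o)
E
```

```text
w8 n 7064 slope of top surface deg 19.9 x range -0.038 0.085 tip top (tool) [ 0.0834 -0.0005  0.0221] world [ 0.3717 -0.1426  0.0437] lateral -0.001
```

Call:
drive_tool(
  plan=[
    [0,[0,0,-0.002],0],
    [0,[0,0,-0.002],0],
    [0,[0,0,-0.002],0],
    [0,[0,0,-0.002],0],
    [0,[0,0,0],0],
  ],
)

```text
time: 10.6
ee_pos: [0.4062, -0.2187, 0.0574]
tcp_rot: [-179.9, -0.1, 114.4]
wrist_force: [-6.7, 5.0, 6.4]
opening: 0.0195
```

```bash
python3 - <<'E'
from tilt import *
o=monitor.get_obs(); print(o['time'],o['ee_pos'],o['tcp_rot'],o['wrist_force'],o['torque'],o['opening'])
snap('wrist','w9')
tilt('w9',o)
E
```

```text
10.6 [ 0.40623083 -0.2187467   0.05739163] [-1.79926816e+02 -9.42059147e-02  1.14444933e+02] [-6.66659369  5.00288209  6.44445245] [ 0.73224339  1.26214003 -0.1329697 ] 0.019543436690700678
w9 n 6352 slope of top surface deg 38.9 x range -0.029 0.07 tip top (tool) [0.0694 0.0015 0.0476] world [ 0.3788 -0.155   0.0099] lateral 0.0003
```

View pics/w9.png

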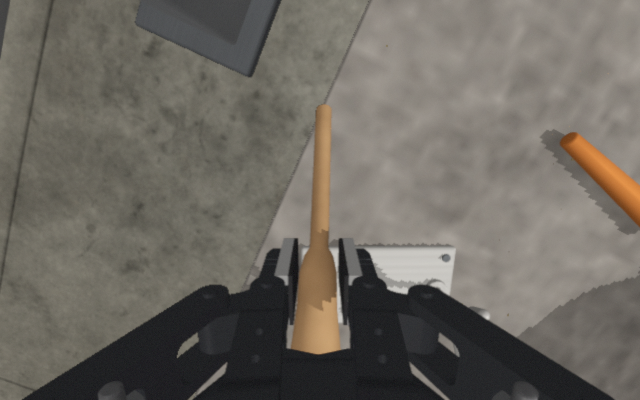

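```bash
python3 - <<'E'
from h import *
from scipy.optimize import least_squares
for t in ['w2','w4','top0','scene0']:
    W=np.load(t+'.npz')['W']
    m=(W[...,2]>0.055)&(W[...,2]<0.066)&(np.hypot(W[...,0]-.463,W[...,1]-.265)<.05)
    P=W[m]; f=lambda p:np.hypot(P[:,0]-p[0],P[:,1]-p[1])-p[2]
    r=least_squares(f,[.463,.265,.036],loss='soft_l1',f_scale=.002)
    e=cv2.minEnclosingCircle((P[:,:2]*1000).astype(np.float32))
    print(t,len(P),r.x.round(4),np.abs(r.fun).mean().round(4),e,P[:,2].mean().round(4))
# table edge x
W=np.load('w4.npz')['W'];m=(abs(W[...,2])<.004)&(abs(W[...,1]-.0)<.1);print('edge',np.nanpercentile(W[m][:,0],0.2))
E
```

```text
w2 746 [0.4592 0.2626 0.0357] 0.0011 ((459.2941589355469, 263.0653076171875), 38.21708297729492) 0.0593
w4 827 [0.4594 0.2615 0.0358] 0.0011 ((459.227783203125, 262.3440856933594), 38.83683776855469) 0.0587
top0 39 [0.46   0.2636 0.0358] 0.001 ((460.0748291015625, 263.6473083496094), 37.57242965698242) 0.0603
scene0 84 [0.4599 0.264  0.0352] 0.0015 ((460.75921630859375, 265.6800537109375), 40.20275115966797) 0.0594
edge 0.379357235655162
```

Call:
drive_tool(
  plan=[
    [0,[0,0.002,0.005],0],
    [0,[0,0.005,0.02],0],
    [0,[0,0.01,0.04],0],
    [0,[0,0.03,0.045],-4],
    [0,[0,0.04,0.02],-5],
    [0,[0,0.045,0],-5],
    [0,[0,0.045,0],-5],
    [0,[0,0.045,0],-5],
    [0,[0,0.045,0],0],
    [0,[0,0.045,0],0],
  ],
  grip_force=30,
)

```text
time: 11.9
ee_pos: [0.4072, 0.0943, 0.1876]
tcp_rot: [179.9, -0.0, 90.5]
wrist_force: [0.9, -0.5, -0.9]
opening: 0.0197
```

Call:
drive_tool(
  plan=[
    [0,[0.01,0.02,0],-0.4],
    [0,[0.0125,0.03,0],0],
    [0,[0.01,0.03,-0.01],0],
    [0,[0.01,0.03,-0.01],0],
    [0,[0.01,0.0145,-0.007],0],
    [0,[0,0,0],0],
    [0,[0,0,0],0],
  ],
)

```text
time: 12.78
ee_pos: [0.4597, 0.2166, 0.1606]
tcp_rot: [180.0, 0.0, 90.0]
wrist_force: [0.0, 0.0, -0.3]
opening: 0.0191
```

```bash
python3 - <<'E'
from tilt import *
o=monitor.get_obs(); print(o['time'],o['ee_pos'],o['tcp_rot'],o['wrist_force'],o['torque'],o['opening'])
snap('wrist','w10')
tilt('w10',o)
from scipy.optimize import least_squares
W=np.load('w10.npz')['W']
m=(W[...,2]>0.055)&(W[...,2]<0.066)&(np.hypot(W[...,0]-.463,W[...,1]-.265)<.05)
P=W[m]; f=lambda p:np.hypot(P[:,0]-p[0],P[:,1]-p[1])-p[2]
r=least_squares(f,[.463,.265,.036],loss='soft_l1',f_scale=.002);print(len(P),r.x.round(4),P[:,2].mean())
E
```

```text
12.775 [0.45966239 0.2165721  0.16063165] [1.79996711e+02 8.96456553e-03 9.00275822e+01] [ 0.00552372  0.00290173 -0.33661413] [-0.01785377 -0.04689154  0.04228851] 0.019140375900805882
w10 n 6450 slope of top surface deg 36.2 x range -0.031 0.073 tip top (tool) [0.0716 0.001  0.0439] world [0.4607 0.2881 0.1168] lateral 0.0002
1628 [0.4592 0.2632 0.0355] 0.05931843097904209
```

View pics/w10.png

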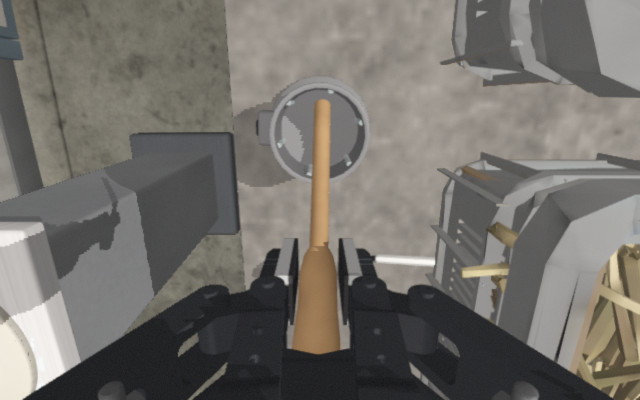

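Tip is over the middle-far part of the mouth (tip at (322,103), pot mouth centre (320,130)). Lowering.

Call:
drive_tool(
  plan=[
    [0,[0,0.003,-0.01],0],
    [0,[0,0,-0.02],0],
    [0,[0,0,-0.015],0],
    [0,[0,0,-0.01],0],
    [0,[0,0,-0.01],0],
    [0,[0,0,-0.006],0],
    [0,[0,0,-0.004],0],
    [0,[0,0,-0.002],0],
    [0,[0,0,0],0],
  ],
)

```text
time: 13.95
ee_pos: [0.4598, 0.2203, 0.0834]
tcp_rot: [180.0, -0.0, 90.1]
wrist_force: [-0.3, 0.2, -0.4]
opening: 0.0191
```

```bash
python3 - <<'E'
from tilt import *
o=monitor.get_obs(); print(o['time'],o['ee_pos'],o['tcp_rot'],o['wrist_force'],o['torque'],o['opening'])
snap('wrist','w11')
tilt('w11',o)
from scipy.optimize import least_squares
W=np.load('w11.npz')['W']
m=(W[...,2]>0.055)&(W[...,2]<0.066)&(np.hypot(W[...,0]-.463,W[...,1]-.265)<.05)
P=W[m]; f=lambda p:np.hypot(P[:,0]-p[0],P[:,1]-p[1])-p[2]
r=least_squares(f,[.463,.265,.036],loss='soft_l1',f_scale=.002);print(len(P),r.x.round(4),P[:,2].mean())
E
```

```text
13.95 [0.45977197 0.22026094 0.08339537] [ 1.79990874e+02 -5.00630931e-03  9.00536426e+01] [-0.31165653  0.23487389 -0.44046759] [0.01884516 0.07385694 0.01467439] 0.019062088976210232
w11 n 6471 slope of top surface deg 35.2 x range -0.03 0.072 tip top (tool) [0.0711 0.001  0.0434] world [0.4607 0.2913 0.04  ] lateral 0.0002
4074 [0.4592 0.2635 0.0349] 0.05945884926590847
```

View pics/w11.png

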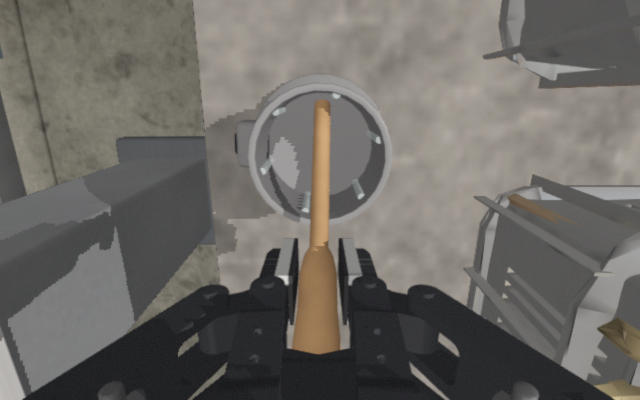

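The tip is inside the pot (tip at (322,103)), its centre about 24 mm below the rim, with clear space all round and no contact force. I'll hold it there.

Call:
drive_tool(
  plan=[
    [0,[0,0,-0.001],0],
    [0,[0,0,0],0],
    [0,[0,0,0],0],
    [0,[0,0,0],0],
    [0,[0,0,0],0],
    [0,[0,0,0],0],
    [0,[0,0,0],0],
    [0,[0,0,0],0],
    [0,[0,0,0],0],
    [0,[0,0,0],0],
  ],
)

```text
time: 15.25
ee_pos: [0.4597, 0.2202, 0.0823]
tcp_rot: [-180.0, -0.0, 90.1]
wrist_force: [1.4, 0.6, -1.1]
opening: 0.0195
```

Call:
drive_tool(
  plan=[
    [0,[0,0,0],0],
    [0,[0,0,0],0],
    [0,[0,0,0],0],
    [0,[0,0,0],0],
    [0,[0,0,0],0],
    [0,[0,0,0],0],
    [0,[0,0,0],0],
    [0,[0,0,0],0],
    [0,[0,0,0],0],
    [0,[0,0,0],0],
  ],
)

```text
time: 16.5
ee_pos: [0.4597, 0.2202, 0.0823]
tcp_rot: [-180.0, 0.0, 90.0]
wrist_force: [-0.6, -0.7, -0.1]
opening: 0.0192
```

```bash
python3 - <<'E'
from tilt import *
o=monitor.get_obs(); print(o['time'],o['ee_pos'],o['tcp_rot'],o['wrist_force'],o['torque'],o['opening'])
snap('wrist','w12')
tilt('w12',o)
E
```

```text
16.5 [0.45970962 0.22019958 0.08228856] [-1.79999459e+02  3.29027043e-04  9.00495304e+01] [-0.60785317 -0.70014418 -0.13213887] [-0.07040542 -0.0040299   0.01651482] 0.01922825707494208
w12 n 6471 slope of top surface deg 35.2 x range -0.031 0.072 tip top (tool) [0.0711 0.001  0.0435] world [0.4607 0.2913 0.0388] lateral 0.0002
```

Held for 2.5 s, with the tip about 25 mm deep and the pot not touched. Now straight up, then over to the rest with the tip towards the robot.

Call:
drive_tool(
  plan=[
    [0,[0,0,0],0],
    [0,[0,0,0],0],
    [0,[0,0,0.005],0],
    [0,[0,0,0.015],0],
    [0,[0,0,0.025],0],
    [0,[0,0,0.03],0],
    [0,[0,0,0.015],0],
    [0,[0,-0.02,0],5],
    [0,[0,-0.035,0],9],
    [0,[0,-0.04,0],10],
  ],
)

```text
time: 17.8
ee_pos: [0.4596, 0.1245, 0.1724]
tcp_rot: [-180.0, -0.0, 114.4]
wrist_force: [0.6, -0.3, 0.1]
opening: 0.0193
```

Call:
drive_tool(
  plan=[
    [0,[0,-0.045,0],10],
    [0,[0,-0.045,0],10],
    [0,[0.003,-0.045,0],10],
    [0,[0.003,-0.045,0],10],
    [0,[0.003,-0.045,0],10],
    [0,[0.003,-0.045,0],10],
    [0,[0.003,-0.045,0],10],
    [0,[0.003,-0.032,0],10],
    [0,[0.001,-0.02,0],10.4],
    [0,[0,0,0],0],
  ],
)

```text
time: 19.05
ee_pos: [0.4785, -0.2428, 0.172]
tcp_rot: [180.0, -0.0, -155.7]
wrist_force: [0.5, 0.2, -0.3]
opening: 0.0195
```

```bash
python3 - <<'E'
from tilt import *
snap('wrist','w13a')
o=monitor.get_obs(); print(o['time'],o['ee_pos'],o['tcp_rot'],o['wrist_force'],o['torque'],o['opening'])
snap('wrist','w13')
tilt('w13',o)
W=np.load('w13.npz')['W']
m=(abs(W[...,0]-.464)<.1)&(abs(W[...,1]+.248)<.09)
q=m&(W[...,2]>.004)&(W[...,2]<.009);P=W[q];print('plate',len(P),cv2.minAreaRect((P[:,:2]*1000).astype(np.float32)))
q=m&(W[...,2]>.060)&(W[...,2]<.074);n,l,s,c=cv2.connectedComponentsWithStats(q.astype(np.uint8))
for k in range(1,n):
    if s[k,4]>8: print(s[k],W[l==k].mean(0).round(4))
E
```

```text
19.1 [ 0.47851815 -0.24198157  0.17210141] [ 1.79964167e+02 -1.88711466e-02 -1.55796142e+02] [-0.17984198  0.03183034 -0.93431054] [-0.00767016 -0.04093405  0.01069301] 0.01901155503525918
w13 n 6390 slope of top surface deg 36.2 x range -0.029 0.075 tip top (tool) [0.0738 0.002  0.0437] world [ 0.4104 -0.2703  0.1285] lateral 0.0009
plate 4218 ((463.0953369140625, -249.880859375), (103.58870697021484, 59.892921447753906), 24.64826011657715)
[281 119  17   9 109] [ 0.4356 -0.2859  0.0668]
[338 119  15   9 108] [ 0.4177 -0.247   0.0668]
[285 217  14  10  93] [ 0.5076 -0.253   0.0668]
[337 216  14  11  91] [ 0.4897 -0.2136  0.0668]
```

View pics/w13.png

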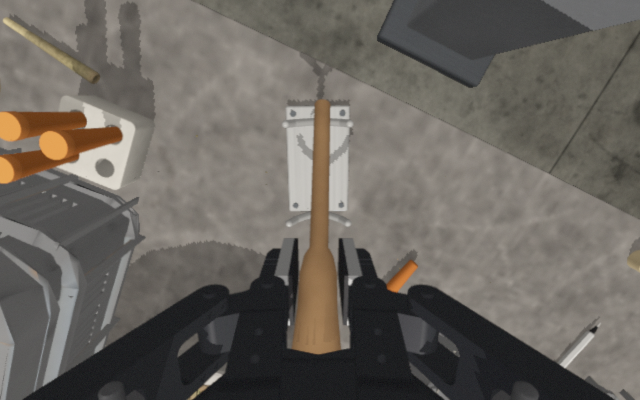

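The rod is lined up over the rest: tip at (322,103), fork pairs at (285..340,121) and (290..345,220). Lowering.

Call:
drive_tool(
  plan=[
    [0,[-0.001,-0.001,-0.02],0.2],
    [0,[0,0,-0.03],0],
    [0,[0,0,-0.02],0],
    [0,[0,0,-0.01],0],
    [0,[0,0,-0.006],0],
    [0,[0,0,-0.004],0],
    [0,[0,0,-0.004],0],
    [0,[0,0,-0.004],0],
    [0,[0,0,-0.004],0],
    [0,[0,0,0],0],
  ],
  grip_force=20,
)

```text
time: 20.4
ee_pos: [0.4774, -0.2428, 0.0699]
tcp_rot: [180.0, -0.0, -155.4]
wrist_force: [-0.4, -0.3, 1.1]
opening: 0.0192
```

```bash
python3 - <<'E'
from tilt import *
o=monitor.get_obs(); print(o['time'],o['ee_pos'],o['tcp_rot'],o['wrist_force'],o['torque'],o['opening'])
snap('wrist','w14')
tilt('w14',o)
E
```

```text
20.4 [ 0.47741296 -0.24279044  0.06987426] [ 1.79978121e+02 -3.88028466e-02 -1.55356372e+02] [-0.39378826 -0.31398111  1.14708279] [-0.15780389  0.08898494  0.00663955] 0.01916386951405106
w14 n 6843 slope of top surface deg 24.9 x range -0.049 0.085 tip top (tool) [0.0839 0.0001 0.0262] world [ 0.4011 -0.2777  0.0437] lateral -0.0001
```

View pics/w14.png

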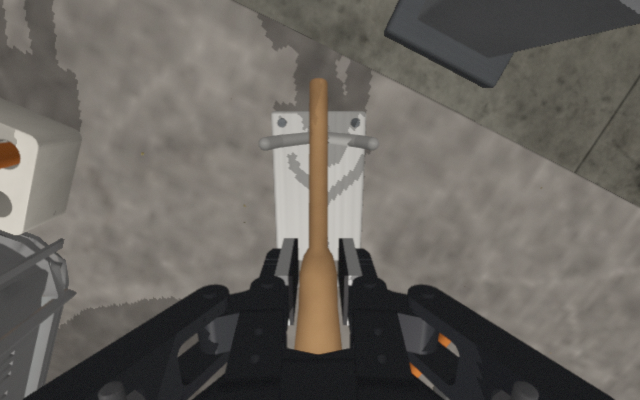

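The tip has seated in the near V fork and the rod is levelling (25° now). I'll go on down.

Call:
drive_tool(
  plan=[
    [0,[0,0,-0.003],0],
    [0,[0,0,-0.003],0],
    [0,[0,0,-0.003],0],
    [0,[0,0,-0.002],0],
    [0,[0,0,-0.002],0],
    [0,[0,0,0],0],
  ],
)

```text
time: 21.2
ee_pos: [0.4776, -0.2428, 0.0571]
tcp_rot: [180.0, -0.0, -155.3]
wrist_force: [-0.2, 0.6, 1.3]
opening: 0.0191
```

```bash
python3 - <<'E'
from tilt import *
o=monitor.get_obs(); print(o['time'],o['ee_pos'],o['tcp_rot'],o['wrist_force'],o['torque'],o['opening'])
snap('wrist','w15')
tilt('w15',o)
E
```

```text
21.2 [ 0.47755603 -0.24275825  0.0570775 ] [ 1.79986282e+02 -1.79435719e-02 -1.55349919e+02] [-0.17410637  0.58639961  1.30274779] [ 0.09732506  0.00294075 -0.00626057] 0.019073695846060352
w15 n 7346 slope of top surface deg 12.4 x range -0.042 0.09 tip top (tool) [ 0.0884 -0.0001  0.0071] world [ 0.3972 -0.2798  0.05  ] lateral -0.0001
```

Call:
drive_tool(
  plan=[
    [0,[0,0,-0.0015],0],
    [0,[0,0,-0.0015],0],
    [0,[0,0,-0.001],0],
    [0,[0,0,-0.001],0],
    [0,[0,0,0],0],
  ],
)

```text
time: 21.88
ee_pos: [0.4777, -0.2428, 0.0522]
tcp_rot: [180.0, -0.0, -155.3]
wrist_force: [0.6, 0.7, 1.1]
opening: 0.0192
```

```bash
python3 - <<'E'
from tilt import *
o=monitor.get_obs(); print(o['time'],o['ee_pos'],o['tcp_rot'],o['wrist_force'],o['torque'],o['opening'])
snap('wrist','w16')
tilt('w16',o)
E
```

```text
21.875 [ 0.47765722 -0.2427753   0.05217429] [ 1.79994880e+02 -6.34443703e-03 -1.55348406e+02] [0.55127258 0.69898415 1.10608188] [ 0.06114242 -0.08936522  0.01276636] 0.019216960997197746
w16 n 7526 slope of top surface deg 8.7 x range -0.039 0.096 tip top (tool) [ 0.0895 -0.0001  0.0004] world [ 0.3964 -0.2802  0.0518] lateral -0.0001
```

Call:
drive_tool(
  plan=[
    [0,[0,0,-0.001],0],
    [0,[0,0,-0.001],0],
    [0,[0,0,0],0],
  ],
)

```text
time: 22.3
ee_pos: [0.4777, -0.2428, 0.0502]
tcp_rot: [180.0, -0.0, -155.3]
wrist_force: [1.4, 0.8, 2.3]
opening: 0.0186
```

```bash
python3 - <<'E'
from tilt import *
o=monitor.get_obs(); print(o['time'],o['ee_pos'],o['wrist_force'],o['torque'],o['opening'])
snap('wrist','w17')
tilt('w17',o)
E
```

```text
22.3 [ 0.47765459 -0.24278838  0.05017231] [1.40046712 0.81642615 2.27632752] [ 0.06574016 -0.12775417 -0.03194757] 0.018564366830358146
w17 n 7608 slope of top surface deg 7.1 x range -0.039 0.096 tip top (tool) [ 0.0897 -0.0001 -0.0026] world [ 0.3962 -0.2803  0.0528] lateral -0.0001
```

View pics/w17.png

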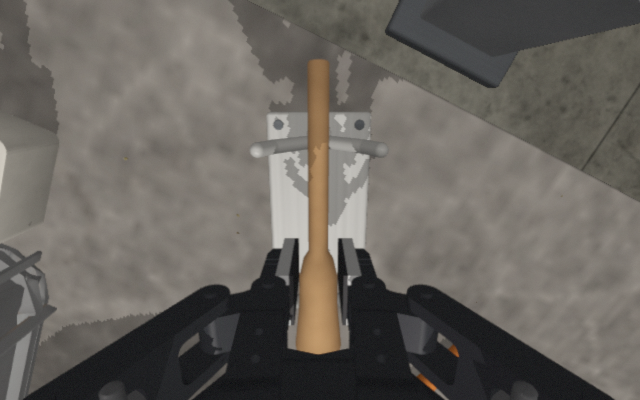

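Tip at (318,62); the rod lies in the near V and is about level. The estimated middle is about 2 mm from the rest's middle. I'll open gently.

Call:
drive_tool(
  plan=[
    [0,[0,0,-0.0005],0],
    [0.25,[0,0,0],0],
    [0.27,[0,0,0],0],
    [0.3,[0,0,0],0],
    [0.4,[0,0,0],0],
    [0.55,[0,0,0],0],
    [0.55,[0,0,0],0],
    [0.55,[0,0,0],0],
  ],
)

```text
time: 23.35
ee_pos: [0.4777, -0.2428, 0.0498]
tcp_rot: [-180.0, 0.0, -155.3]
wrist_force: [0.2, -0.0, 0.6]
opening: 0.0468
```

```bash
python3 - <<'E'
from tilt import *
o=monitor.get_obs(); print(o['time'],o['ee_pos'],o['wrist_force'],o['torque'],o['opening'])
snap('wrist','w18')
tilt('w18',o)
E
```

```text
23.35 [ 0.47770542 -0.24278761  0.04980461] [ 0.2395151  -0.00623148  0.58626199] [-0.03890289  0.02287045 -0.05267507] 0.04676917794539096
w18 n 7598 slope of top surface deg 6.1 x range -0.044 0.096 tip top (tool) [ 0.0895  0.0003 -0.0037] world [ 0.3962 -0.2799  0.0535] lateral -0.0001
```

View pics/w18.png

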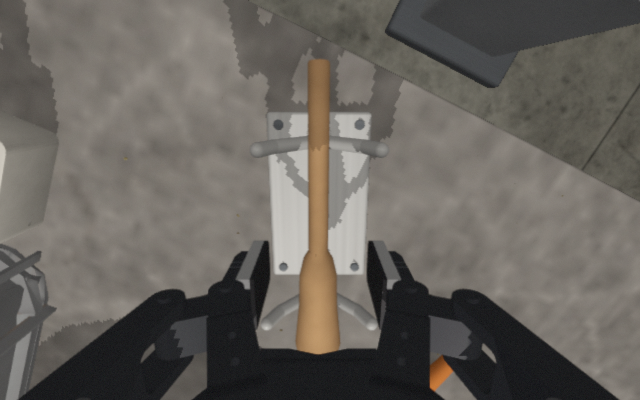

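The rod lies in both forks (near one at row 150, far one at row 310), with the fingers clear on both sides. Retreating straight up, then a check.

Call:
drive_tool(
  plan=[
    [0.55,[0,0,0.01],0],
    [0.55,[0,0,0.02],0],
    [0.55,[0,0,0.04],0],
    [0.55,[0,0,0.05],0],
    [0.55,[0,0,0.05],0],
    [0.55,[0,0,0.03],0],
    [0.55,[-0.03,0,0.01],0],
    [0.55,[-0.03,0,0],0],
    [0.55,[0,0,0],0],
    [0.55,[0,0,0],0],
  ],
)

```text
time: 24.65
ee_pos: [0.4181, -0.2429, 0.2602]
tcp_rot: [-180.0, 0.0, -155.4]
wrist_force: [-0.7, 0.1, -0.2]
opening: 0.0472
```

```bash
python3 - <<'E'
from tilt import *
o=monitor.get_obs(); print(o['time'],o['ee_pos'],o['wrist_force'],o['opening'])
snap('wrist','w19');snap('top','t19')
a=np.load('w19.npz');im,W=a['im'],a['W']
for s,P in rod(im,W,(.36,.57),(-.34,-.17)):
    P=P[P[:,2]>.04]
    if len(P)<300: continue
    c=P[:,:2].mean(0);u,sv,vt=np.linalg.svd(P[:,:2]-c,full_matrices=False);d=vt[0]*np.sign(vt[0,0]);t=(P[:,:2]-c)@d
    A,B=c+d*t.min(),c+d*t.max();print(s,'tip',A.round(4),'butt',B.round(4),'mid',((A+B)/2).round(4),'len',np.ptp(t).round(4),'yaw',np.degrees(np.arctan2(d[1],d[0])).round(1))
    for q in np.linspace(t.min(),t.max(),6)[:-1]:
        k=(t>=q)&(t<q+.028);print('  z',np.percentile(P[k,2],[5,95]).round(4))
b=np.load('t19.npz')
c=cv2.resize(b['im'][140:225,215:475],None,fx=3,fy=3,interpolation=cv2.INTER_CUBIC);cv2.imwrite('pics/t19c.png',c[...,::-1])
W0=np.load('top0.npz')['W'];W1=b['W']
for n,c0,r,lo,hi in (('pot',(.4595,.263),.05,.055,.066),('weight',(.42,.117),.03,.012,.04),('labels',(.52,.467),.06,.024,.04),('rack',(.518,-.424),.06,.06,.12)):
    for w in (W0,W1):
        m=(np.hypot(w[...,0]-c0[0],w[...,1]-c0[1])<r)&(w[...,2]>lo)&(w[...,2]<hi);print(n,m.sum(),w[m].mean(0).round(4))
E
```

```text
24.65 [ 0.41809112 -0.24288141  0.26020929] [-0.65981864  0.11806156 -0.16057678] 0.04716765124729627
[ 288  137   18  123 1246] tip [ 0.3962 -0.2799] butt [ 0.522  -0.2226] mid [ 0.4591 -0.2512] len 0.1382 yaw 24.5
  z [0.0534 0.058 ]
  z [0.056  0.0603]
  z [0.0584 0.0623]
  z [0.062  0.0687]
  z [0.0648 0.0721]
pot 39 [0.4604 0.2606 0.0603]
pot 43 [0.4586 0.2677 0.0603]
weight 23 [0.4187 0.1215 0.0221]
weight 23 [0.4188 0.1205 0.0221]
labels 148 [0.5154 0.4596 0.0316]
labels 148 [0.5151 0.4587 0.0315]
rack 100 [ 0.5253 -0.4382  0.0966]
rack 0 [nan nan nan]<stdin>:17: RuntimeWarning: Mean of empty slice.
  ret = um.true_divide(
```

View pics/w19.png

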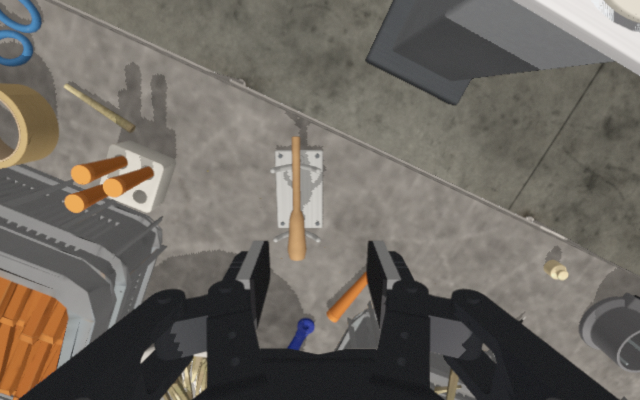

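View pics/t19c.png

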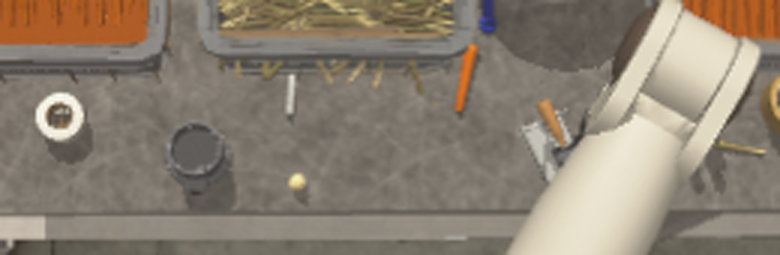

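```bash
python3 - <<'E'
from h import *
a=np.load('top0.npz')['im'].astype(int);b=np.load('t19.npz')['im'].astype(int)
for n,(u0,u1,v0,v1) in dict(pot=(262,300,172,210),weight=(305,322,193,209),labels=(222,248,166,192)).items():
    print(n,'max/mean abs pixel change',abs(a-b)[v0:v1,u0:u1].max(),abs(a-b)[v0:v1,u0:u1].mean().round(2))
for t in ('w1','w13'):
    W=np.load(t+'.npz')['W'];m=(abs(W[...,0]-.52)<.05)&(abs(W[...,1]+.424)<.05)&(W[...,2]>.025)&(W[...,2]<.06);print(t,m.sum(),W[m].mean(0).round(3) if m.any() else '')
job.job_done(); print(monitor.get_obs()['time'])
E
```

```text
pot max/mean abs pixel change 4 1.52
weight max/mean abs pixel change 4 1.56
labels max/mean abs pixel change 4 1.65
w1 1976 [ 0.527 -0.431  0.037]
w13 4497 [ 0.52  -0.431  0.037]
the job is handed in; nothing more can be done
the job is handed in; nothing more can be done
```

The rod was dipped and now lies in both forks of the rest, and the job is handed in at about 24.7 s of the 53 s allowed.

- **Pick and tilt:** I gripped the rod on the handle, about 16 mm from its middle. Because the moves only allow turning about the vertical, I lowered the handle onto a fork end of the fixed rest. That turned the rod in the grip to about 36° tip-down, with about 10 N of contact force.
- **Dip:** The tip went about 25 mm below the pot's rim and stayed there about 2.5 s. It had clear space all round and showed no contact force.
- **Placing:** I lowered the rod into the forks, which levelled it again, then let go and backed off upward.

**Last checks:**
- **Rod on the rest:** Its yaw is 24.5° against the rest's 24.6°. Its axis slopes about 5° because of the taper. Its middle is 2 mm from the rest's middle measured from the tip, or 4 mm by mid-extent, because the butt end is poorly resolved in depth.
- **Pot, weight and labels:** The top camera shows no visible change in any of them between start and end. An earlier comparison of average depth points put the pot about 7 mm off. That came from only about 40 points, and the pictures contradict it.
- **Tube rack:** The arm hid it from the top camera at the end. The wrist camera shows it standing, and two wrist views from before the placing agree on its place to within 7 mm. They saw different parts of the rack, so this check is weaker.

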